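# Find the lamp channel left on and release its latched key

### The job

The grey hand control by the microscope switches the lamp's four LED channels with a row of four identical push-push keys, and one channel has been left on: its key is latched, a few millimetres lower than the others. With the fingertips tap all four keys lightly, one after the other from left to right, to feel which one is already down, pushing none of them far enough to switch it; then press the latched key down to its stop once and let it spring back, so that all four keys stand fully up and every channel is off. Touch and press only: pull no key up, and leave the things lying round the control where they are.

Things in the scene. Friction and masses are not known exactly. Their poses are not given: they have to be found in the camera images.
- lamp_control: hand control of the LED lamp: flat grey box, dark panel 40 mm above the worktop, 132 mm deep (its x), 216 mm wide (its y), stands fast. Origin: centre of its underside; x away from the robot, y left, z up. Four identical ivory keys 44 mm apart along y, 18 mm in front of the middle: key 1 at the left (+y), key 4 at the right. Black knobs, as high as the keys, stand 52 mm behind them.
- place_1 (a point): centre of the top face of key 1 (leftmost) when that key is up; fixed to the control at (-18, +66, +51) mm in its frame, it does not go down with the key. The flat top is 24 x 24 mm, when up 11 mm above the panel.
- place_2 (a point): centre of the top face of key 2 (second from the left) when that key is up; fixed to the control at (-18, +22, +51) mm in its frame, it does not go down with the key. The flat top is 24 x 24 mm, when up 11 mm above the panel.
- place_3 (a point): centre of the top face of key 3 (third from the left) when that key is up; fixed to the control at (-18, -22, +51) mm in its frame, it does not go down with the key. The flat top is 24 x 24 mm, when up 11 mm above the panel.
- place_4 (a point): centre of the top face of key 4 (rightmost) when that key is up; fixed to the control at (-18, -66, +51) mm in its frame, it does not go down with the key. The flat top is 24 x 24 mm, when up 11 mm above the panel.
- key_1 (a joint): travel of key 1 straight down, m: 0 up (off), 0.0035 latched (on), 0.0066 at the stop. Push-push: pushed to the stop (slowly, 6 N is enough) and let go, it changes state; let go before 0.005 it returns. A raised key gives from about 2 N (300 N/m, damped), a latched one from about 3 N; a touch of 1.5 N moves neither, so a latched key is met 3.5 mm lower.
- key_2 (a joint): travel of key 2 straight down, m: 0 up (off), 0.0035 latched (on), 0.0066 at the stop. Push-push: pushed to the stop (slowly, 6 N is enough) and let go, it changes state; let go before 0.005 it returns. A raised key gives from about 2 N (300 N/m, damped), a latched one from about 3 N; a touch of 1.5 N moves neither, so a latched key is met 3.5 mm lower.
- key_3 (a joint): travel of key 3 straight down, m: 0 up (off), 0.0035 latched (on), 0.0066 at the stop. Push-push: pushed to the stop (slowly, 6 N is enough) and let go, it changes state; let go before 0.005 it returns. A raised key gives from about 2 N (300 N/m, damped), a latched one from about 3 N; a touch of 1.5 N moves neither, so a latched key is met 3.5 mm lower.
- key_4 (a joint): travel of key 4 straight down, m: 0 up (off), 0.0035 latched (on), 0.0066 at the stop. Push-push: pushed to the stop (slowly, 6 N is enough) and let go, it changes state; let go before 0.005 it returns. A raised key gives from about 2 N (300 N/m, damped), a latched one from about 3 N; a touch of 1.5 N moves neither, so a latched key is met 3.5 mm lower.
- sample_pot_3: white plastic sample pot with snap lid, 44 mm wide, 58 mm tall, left of the control; loose, to be left alone. Origin at the centre of its underside.
- slide_mailer: flat white plastic slide mailer with a blue end, 86x30x12 mm, lying left of the control; loose, to be left alone. Origin at the centre of its underside.
- dropper_3: brown dropper bottle with a black teat, 30 mm wide, 87 mm tall, right of the control; loose, to be left alone. Origin at the centre of its underside.
- battery_1: red and silver AA cell, 14x50x14 mm, lying right of the control; loose, to be left alone. Origin at the centre of its underside.
- pen_ball: clear ball pen, 8 mm thick, 149 mm long, lying in front of the control; loose, to be left alone. Origin at the centre of its underside.
- sample_pot_2: low white plastic sample pot with snap lid, 44 mm wide, 38 mm tall, behind the control; loose, to be left alone. Origin at the centre of its underside.
- coverslip_box: small blue and yellow carton of cover slips, 28x50x75 mm, standing behind the control; loose, to be left alone. Origin at the centre of its underside.

How it is judged:
By the outcome, as a careful person would: the job done as asked, in the order asked, and still so for the second after the job is handed in, with the robot touching nothing.
It also fails if it takes over 38 s, if anything falls off the work surface, if the arm or the gripper's body presses on something with over 40 N, if the wrist force passes 120 N, or if a joint passes its speed limit or range.

### The arm

A 7-joint arm with a two-finger parallel gripper is mounted at the origin on a cart in front of the work surface, level with it; the furniture and walls round the work are solid. World frame = base frame: x ahead of the robot, y to its left, z up, the work surface at z = 0. Lengths are in m, angles in rad, forces in N, time in s.
With the tool pointing down it reaches from about 0.35 to 0.9 m from the base axis. Payload 8.1 kg.
Tool frame: the origin (TCP) lies at the very end of the fingers, on their centre line; the grasp point (between the pads) lies 19 mm behind it; z points along the fingers, y is the line along which they close (so a half turn about z gives the same grasp; the last joint's range is limited). The gripper opens to 92 mm and grips with 3 to 60 N. Pads are 19 mm wide; open, the fingers measure 130 mm over their backs; the gripper's body (75 mm by 190 mm) begins 47 mm behind the grasp point.
Start: joints at [-1.215, 0.434, 0.025, 1.573, -0.012, 1.134, -0.075], TCP at [0.277, 0.56, 0.198] pointing down, gripper open.
Joint ranges: [-2.62, 2.62], [-0.44, 2.09], [-1.27, 1.32], [0.08, 2.57], [-1.32, 4.46], [0.12, 2], [-2.74, 2.74]. Speed limits (rad/s): [2.22, 2.22, 3.01, 3.01, 3.14, 3.14, 3.14].

### API

Orientations are given as a rotation vector (axis times angle).
In Python, from cell import arm gives the robot as it stands.
- The arm moves only by the tool jog_arm, never from a script. Its argument "rows" is a list of rows, each a list of 3 entries, a list of its own where there are three numbers: the shift along the world's x, y, z in cm, then the turn, a rotation vector about the world's x, y, z in degrees, then the opening, from 0 (shut) to 1 (fully open). A call has 1 to 8 rows; each row is the pose to reach, as a shift and turn from the pose commanded when the call began; what a row does not reach only later rows make up. A row lasts 1/8 s, in which the tool goes at most 62.5 mm and 10.7 degrees, less where a joint would pass 70% of its speed; a pose out of reach is approached as far as the arm can. A call with a gripper value outside its range is refused whole. The fingers move at their own pace and stop on an object; "newtons" is the grip in N (left out, the last holds). Time passes only in rows, so rows that repeat a pose let the fingers close. It gives the time, the measured TCP pose, the force, the opening and the grip force at its end, in the units of the state.
- arm.observe(): the state, without advancing time (a new reading comes with each control period).
- arm.get_image(name): name is "side" or "top" or "wrist"; returns a dict with "img" (384x512x3 uint8, red, green, blue), "depth" (384x512 float32, m along the optical axis (not along the pixel's ray), 0 where there is no reading), "fx", "fy", "cx", "cy" (pixels), "rvec" (rotation vector, rad) and "tvec" (3), from world to camera coordinates, as OpenCV has them; the wrist camera has in their place "mount" (4x4, takes a point from camera to tool coordinates, whose origin is the TCP and whose axes are the flange's). Camera axes: x right, y down, z forward; pixel columns grow to the right and rows downward; lengths in m; the calibration is good to about 2 mm. The wrist camera is an equidistant fisheye: a pixel r from the principal point sees the ray r / f radians off the axis. A picture is of the moment at which its call begins: read the wrist's pose just before it.
- arm.sign_off(): hands the job in; it is judged then, once.
The state is a dict: "clock": time; "joints": joint angles; "dq": joint speeds; "joint_efforts": joint torques, N m; "position": TCP position; "ee_rot": TCP orientation; "force": force on the tool from outside, world axes, zero at the start; "ft_torque": the same for the moment, N m; "width": opening from 0.0 (shut) to 1.0 (fully open); "gripper_force": force on a finger pad.
Only numpy, scipy, OpenCV 4.12 (cv2) and the standard library are available. Lean on these libraries where they do the work, as an engineer would, in place of code of your own. Each camera call takes 0.05 s, during which the arm holds its last target. There are 200 camera calls.

## Working session

There is one attempt and no reset: what is moved stays moved. The work goes in short steps, Python scripts to look and compute and a tool call to move; the robot and the scene stay as the last step left them, time stands still between calls to the robot, and variables do not carry over. Pictures are saved under pics/ and viewed, at most 10 in all, crops included, and the job is handed in when it is done.

Besides the shell and the picture viewer there is one more tool, called after "Request:" by a JSON object that holds its "op" and its "data", one argument or row to a line. jog_arm: Moves the arm, as the interface text tells. Its arguments: {"type":"object","properties":{"rows":{"type":"array","items":{"type":"array"}},"newtons":{"type":"number"}},"required":["rows"]}

```bash
mkdir -p pics; cat > h.py <<'E'
import numpy as np, cv2
from cell import arm
def snap(n,f):
    d=arm.get_image(n); cv2.imwrite('pics/'+f+'.png',d['img'][:,:,::-1]); np.savez('pics/'+f+'.npz',**{k:v for k,v in d.items()}); return d
def world(d,u,v,z=None):
    R=cv2.Rodrigues(np.array(d['rvec'],float))[0]; t=np.array(d['tvec'],float).ravel()
    ray=np.array([(u-d['cx'])/d['fx'],(v-d['cy'])/d['fy'],1.])
    c=-R.T@t; w=R.T@ray
    s=float(d['depth'][int(round(v)),int(round(u))]) if z is None else (z-c[2])/w[2]
    return c+s*w
E
python3 - <<'E'
from h import *
d=snap('top','top0'); snap('side','side0')
o=arm.observe(); print(o['clock'],o['position'],o['ee_rot'],o['force'],o['width'])
im=cv2.imread('pics/top0.png'); a=cv2.resize(im,(800,600),interpolation=cv2.INTER_CUBIC); cv2.imwrite('pics/top0b.png',a)
E
```

```text
0.1 [0.27662451 0.55990611 0.19704533] [-7.14406058e-01 -3.05909019e+00  2.15580331e-03] [-0.0565572   0.27128824 -0.26409126] 0.9978051090295847
```

View pics/top0b.png

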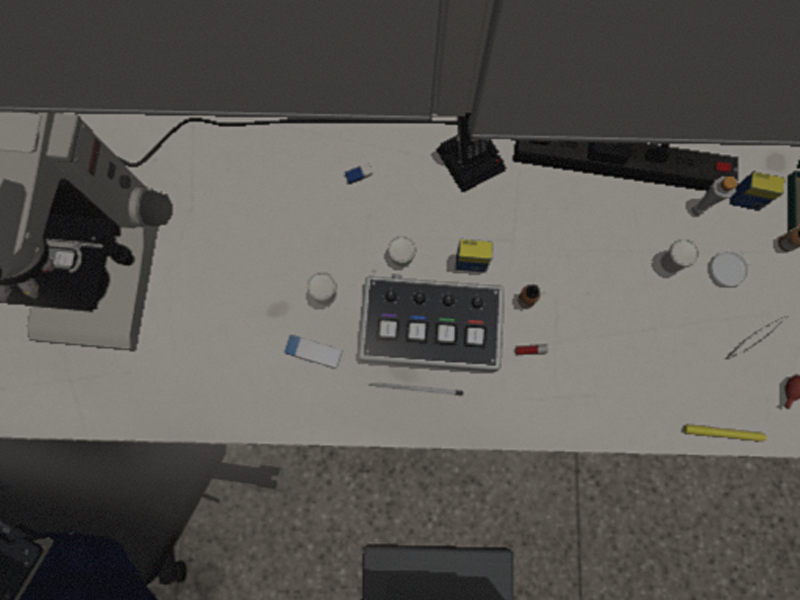

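View pics/side0.png

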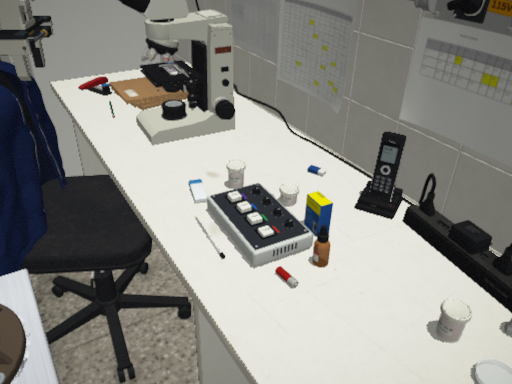

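The top picture (800x600) shows the control at about (431,323), with the keys at about (388,329), (417,332), (446,334) and (475,337). The knobs are behind it, and the pen in front at about (415,388). I'll refine these positions with code.

```bash
python3 - <<'E'
from h import *
d=dict(np.load('pics/top0.npz'))
im=d['img']; g=im.min(2); s=512/800
P=[]
for u,v in [(388,329),(417,332),(446,334),(475,337)]:
    u=u*s;v=v*s; u0,v0=int(u)-8,int(v)-8
    m=(g[v0:v0+17,u0:u0+17]>110).astype(np.uint8)
    n,l,st,c=cv2.connectedComponentsWithStats(m); k=l[8,8]
    uu,vv=c[k]+[u0,v0]; p=world(d,uu,vv,.051); P.append(p); print(st[k],uu,vv,p,world(d,uu,vv))
P=np.array(P); dy=(P[0]-P[3]); print('spacing',np.linalg.norm(dy)/3,'yaw deg',np.degrees(np.arctan2(-dy[0],dy[1])))
print(world(d,415*s,388*s,.005),world(d,530*s,293*s,.087),world(d,475*s,245*s,.075))
mt=arm.get_image('wrist')['mount']; print(mt)
snap('wrist','w0')
E
```

```text
[ 3  4 11  9 83] 248.0 210.0 [0.55949886 0.11693885 0.051     ] [0.56031758 0.11703324 0.04676064]
[ 4  3 10 10 89] 266.7865168539326 211.2808988764045 [0.55751162 0.07282756 0.051     ] [0.55787135 0.07278924 0.04911858]
[ 4  3 10 10 93] 285.36559139784947 212.74193548387098 [0.55508633 0.02925934 0.051     ] [0.5550492  0.02927163 0.05119662]
[ 3  3 10 10 86] 304.01162790697674 214.38372093023256 [ 0.55223881 -0.01439727  0.051     ] [ 0.55273137 -0.01467431  0.04835339]
spacing 0.04384554481680863 yaw deg -3.1639974875779266
[0.47567248 0.07304036 0.005     ] [ 0.60998441 -0.09112357  0.087     ] [ 0.68549298 -0.01179614  0.075     ]
[[-5.78400416e-04 -9.57763213e-01 -2.87557460e-01  7.77978043e-02]
 [ 9.99999820e-01 -5.99169024e-04 -1.57821064e-05 -9.83535602e-04]
 [-1.57180002e-04 -2.87557417e-01  9.57763388e-01 -1.87400479e-01]
 [ 0.00000000e+00  0.00000000e+00  0.00000000e+00  1.00000000e+00]]
```

Request:
{"op": "jog_arm", "data": {
  "rows": [
    [[28.3, -44.3, -6], [0, 0, 23], 0],
    [[28.3, -44.3, -6], [0, 0, 23], 0],
    [[28.3, -44.3, -6], [0, 0, 23], 0],
    [[28.3, -44.3, -6], [0, 0, 23], 0],
    [[28.3, -44.3, -6], [0, 0, 23], 0],
    [[28.3, -44.3, -6], [0, 0, 23], 0],
    [[28.3, -44.3, -6], [0, 0, 23], 0],
    [[28.3, -44.3, -6], [0, 0, 23], 0]
  ],
  "newtons": 20
}}

```text
clock: 1.2
position: [0.5452, 0.14, 0.1409]
ee_rot: [0.09, 3.14, 0.0]
force: [0.8, 0.4, 0.3]
width: 0.179
gripper_force: 0.0
```

Request:
{"op": "jog_arm", "data": {
  "rows": [
    [[1.4, -2.3, -2], [0, 0, 0], 0],
    [[1.4, -2.3, -4], [0, 0, 0], 0],
    [[1.4, -2.3, -5], [0, 0, 0], 0],
    [[1.4, -2.3, -5], [0, 0, 0], 0],
    [[1.4, -2.3, -5], [0, 0, 0], 0]
  ]
}}

```text
clock: 1.82
position: [0.5585, 0.1194, 0.0917]
ee_rot: [0.089, 3.139, 0.001]
force: [0.5, -0.2, -0.3]
width: 0.002
gripper_force: 0.0
```

```bash
python3 - <<'E'
from h import *
from scipy.spatial.transform import Rotation as Ro
o=arm.observe(); print(o['position'],o['ee_rot'],o['force'],o['width'],o['dq'].round(3) if hasattr(o['dq'],'round') else o['dq'])
d=snap('wrist','w1'); M=np.array(d['mount'])
R=Ro.from_rotvec(o['ee_rot']).as_matrix(); p=np.array(o['position'])
im=d['img'][:,:,::-1].copy()
for P in [(.5595,.1169,.051),(.5572,.0731,.051),(.5549,.0292,.051),(.5524,-.0144,.051)]:
    t=R.T@(np.array(P)-p); c=np.linalg.inv(M)@np.r_[t,1]; c=c[:3]
    th=np.arctan2(np.hypot(*c[:2]),c[2]); q=d['fx']*th*c[:2]/np.hypot(*c[:2])+[d['cx'],d['cy']]
    print(q); cv2.circle(im,tuple(int(round(x)) for x in q),2,(0,0,255),-1)
cv2.imwrite('pics/w1b.png',cv2.resize(im,(800,600)))
E
```

```text
[0.55853761 0.11941287 0.09173646] [8.86513765e-02 3.13945316e+00 7.14222978e-04] [ 0.49985471 -0.17316176 -0.27224889] 0.0023353165923517285 [ 0.    -0.007  0.002 -0.004  0.    -0.001  0.   ]
[251.69101572 205.19949071]
[198.33567526 205.29108617]
[148.23258974 205.1317819 ]
[103.89530957 204.55192153]
```

View pics/w1b.png

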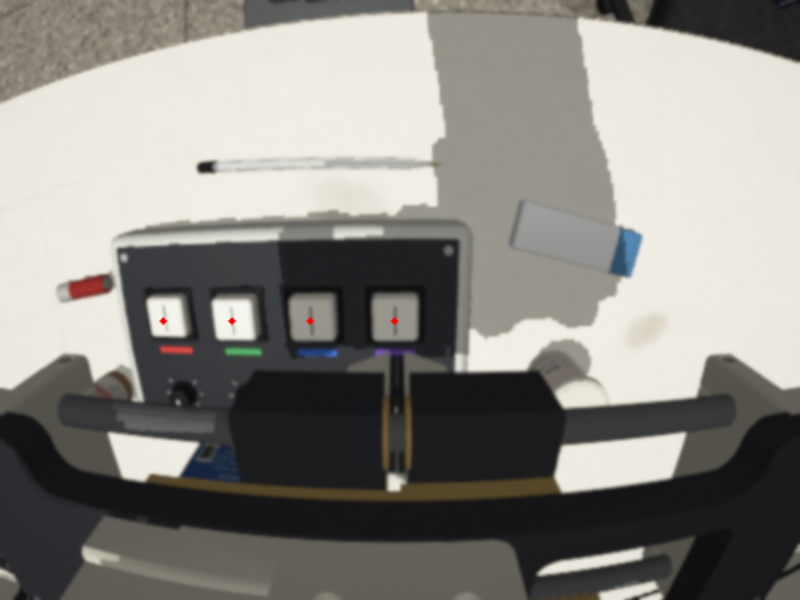

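The wrist picture shows the fingers shut above key 1, and the projected key points land on all four keys to within about 2 mm. I'll descend.

Request:
{"op": "jog_arm", "data": {
  "rows": [
    [[0, -0.2, -2], [0, 0, 0], 0],
    [[0, -0.2, -3], [0, 0, 0], 0],
    [[0, -0.2, -3.5], [0, 0, 0], 0],
    [[0, -0.2, -3.7], [0, 0, 0], 0],
    [[0, -0.2, -3.75], [0, 0, 0], 0],
    [[0, -0.2, -3.75], [0, 0, 0], 0]
  ]
}}

```text
clock: 2.62
position: [0.5585, 0.1168, 0.0539]
ee_rot: [0.09, 3.14, 0.0]
force: [-0.0, 0.4, 0.6]
width: 0.012
gripper_force: 0.0
```

Request:
{"op": "jog_arm", "data": {
  "rows": [
    [[0, 0, -0.1], [0, 0, 0], 0],
    [[0, 0, -0.2], [0, 0, 0], 0]
  ]
}}

```text
clock: 2.88
position: [0.5583, 0.1167, 0.0516]
ee_rot: [0.09, 3.14, 0.0]
force: [0.1, -0.5, 1.0]
width: 0.005
gripper_force: 0.0
```

Request:
{"op": "jog_arm", "data": {
  "rows": [
    [[0, 0, -0.05], [0, 0, 0], 0],
    [[0, 0, -0.1], [0, 0, 0], 0]
  ]
}}

```text
clock: 3.12
position: [0.5583, 0.1167, 0.0505]
ee_rot: [-0.09, -3.14, -0.0]
force: [-0.3, 0.1, -0.3]
width: 0.004
gripper_force: 0.0
```

Request:
{"op": "jog_arm", "data": {
  "rows": [
    [[0, 0, -0.05], [0, 0, 0], 0],
    [[0, 0, -0.05], [0, 0, 0], 0]
  ]
}}

```text
clock: 3.38
position: [0.5582, 0.1167, 0.05]
ee_rot: [-0.09, -3.14, 0.0]
force: [-0.3, -0.6, -0.8]
width: 0.006
gripper_force: 0.0
```

Request:
{"op": "jog_arm", "data": {
  "rows": [
    [[0, 0, -0.05], [0, 0, 0], 0],
    [[0, 0, -0.05], [0, 0, 0], 0]
  ]
}}

```text
clock: 3.62
position: [0.5583, 0.1167, 0.0495]
ee_rot: [0.09, 3.14, 0.0]
force: [0.7, -0.3, 0.7]
width: -0.002
gripper_force: 0.0
```

Request:
{"op": "jog_arm", "data": {
  "rows": [
    [[0, 0, -0.05], [0, 0, 0], 0],
    [[0, 0, -0.05], [0, 0, 0], 0]
  ]
}}

```text
clock: 3.88
position: [0.5582, 0.1167, 0.049]
ee_rot: [-0.09, -3.14, -0.0]
force: [-1.3, -0.9, -0.7]
width: 0.005
gripper_force: 0.0
```

Request:
{"op": "jog_arm", "data": {
  "rows": [
    [[0, 0, -0.05], [0, 0, 0], 0],
    [[0, 0, -0.05], [0, 0, 0], 0]
  ]
}}

```text
clock: 4.12
position: [0.5582, 0.1167, 0.0485]
ee_rot: [-0.09, -3.14, -0.0]
force: [0.3, -0.1, -0.4]
width: 0.005
gripper_force: 0.0
```

Request:
{"op": "jog_arm", "data": {
  "rows": [
    [[0, 0, -0.05], [0, 0, 0], 0],
    [[0, 0, -0.05], [0, 0, 0], 0]
  ]
}}

```text
clock: 4.38
position: [0.5583, 0.1167, 0.048]
ee_rot: [0.09, 3.14, 0.0]
force: [0.4, 0.1, -0.1]
width: 0.005
gripper_force: 0.0
```

Request:
{"op": "jog_arm", "data": {
  "rows": [
    [[0, 0, -0.05], [0, 0, 0], 0],
    [[0, 0, -0.05], [0, 0, 0], 0]
  ]
}}

```text
clock: 4.62
position: [0.5582, 0.1167, 0.0475]
ee_rot: [-0.09, -3.14, -0.0]
force: [0.1, -1.0, 0.6]
width: 0.003
gripper_force: 0.0
```

Request:
{"op": "jog_arm", "data": {
  "rows": [
    [[0, 0, -0.05], [0, 0, 0], 0],
    [[0, 0, -0.05], [0, 0, 0], 0]
  ]
}}

```text
clock: 4.88
position: [0.5582, 0.1167, 0.047]
ee_rot: [-0.09, -3.14, -0.0]
force: [-0.0, 0.1, 0.6]
width: 0.002
gripper_force: 0.0
```

Request:
{"op": "jog_arm", "data": {
  "rows": [
    [[0, 0, -0.05], [0, 0, 0], 0],
    [[0, 0, -0.05], [0, 0, 0], 0]
  ]
}}

```text
clock: 5.12
position: [0.5583, 0.1167, 0.0465]
ee_rot: [0.09, 3.14, 0.0]
force: [-0.1, -0.1, -0.2]
width: 0.007
gripper_force: 0.0
```

Request:
{"op": "jog_arm", "data": {
  "rows": [
    [[0, 0, -0.05], [0, 0, 0], 0],
    [[0, 0, -0.05], [0, 0, 0], 0]
  ]
}}

```text
clock: 5.38
position: [0.5582, 0.1167, 0.046]
ee_rot: [-0.09, -3.14, -0.0]
force: [0.9, 0.6, 0.1]
width: 0.007
gripper_force: 0.0
```

Request:
{"op": "jog_arm", "data": {
  "rows": [
    [[0, 0, -0.05], [0, 0, 0], 0],
    [[0, 0, -0.05], [0, 0, 0], 0]
  ]
}}

```text
clock: 5.62
position: [0.5582, 0.1167, 0.0455]
ee_rot: [-0.09, -3.14, -0.0]
force: [0.1, -0.1, 0.5]
width: -0.0
gripper_force: 0.0
```

```bash
python3 - <<'E'
from h import *
d=snap('side','s2'); w=snap('wrist','w2')
a=cv2.resize(d['img'][170:270,190:320],(400,308),interpolation=cv2.INTER_CUBIC)
b=cv2.resize(w['img'][130:330,150:350],(400,308),interpolation=cv2.INTER_CUBIC)
cv2.imwrite('pics/m2.png',np.hstack([a,b])[:,:,::-1]); o=arm.observe(); print(o['clock'],o['position'],o['force'])
t=np.load('pics/top0.npz')
for u,v in [(248,210),(267,211),(285,213),(304,214)]:
  D=dict(t); print(np.median([world(D,u+i,v+j)[2] for i in range(-3,4) for j in range(-3,4)]), end=' ')
print(np.median([world(D,u+i,224+j)[2] for u in range(255,300) for i in [0] for j in range(-1,2)]))
E
```

```text
5.725 [0.55823726 0.11669495 0.04553503] [0.43051076 0.35400888 0.63741241]
0.05090117896945068 0.050847433154888266 0.05113572717632153 0.04769155379783285 0.03980600342602436
```

View pics/m2.png

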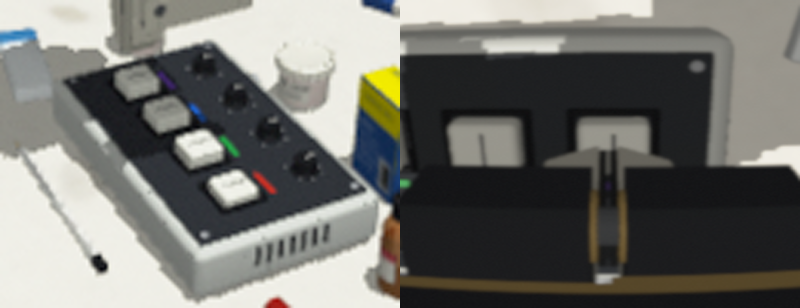

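```bash
python3 - <<'E'
from h import *
w=dict(np.load('pics/w2.npz')); M=w['mount']; im=w['img'][:,:,::-1].copy()
for z in (0,-.019,-.04,-.066):
    c=(np.linalg.inv(M)@np.r_[0,0,z,1])[:3]; h=np.hypot(*c[:2]); q=w['fx']*np.arctan2(h,c[2])*c[:2]/h+[w['cx'],w['cy']]
    dd=w['depth'][int(q[1]),int(q[0])]; print(z,q,'depth exp',np.linalg.norm(c),c[2],'meas',dd); cv2.circle(im,tuple(int(round(x)) for x in q),1,(0,0,255),-1)
a=cv2.resize(im[150:350,150:350],(500,500),interpolation=cv2.INTER_CUBIC)
s=dict(np.load('pics/s2.npz')); R=cv2.Rodrigues(s['rvec'])[0]
si=s['img'][:,:,::-1].copy()
for P in [(.5582,.1167,.0455),(.5582,.1167,.1115)]:
    c=R@np.array(P)+s['tvec'].ravel(); q=(c[0]/c[2]*s['fx']+s['cx'],c[1]/c[2]*s['fy']+s['cy']); print(q)
    cv2.circle(si,tuple(int(round(x)) for x in q),1,(0,0,255),-1)
b=cv2.resize(si[130:280,170:260],(300,500),interpolation=cv2.INTER_CUBIC)
cv2.imwrite('pics/m3.png',np.hstack([a,b]))
E
```

```text
0 [254.94777009 223.30331426] depth exp 0.20305427598548142 0.2019658212524561 meas 0.19516276
-0.019 [255.07275063 235.01986571] depth exp 0.18566302175541863 0.18376841467207977 meas 0.16084047
-0.04 [255.23924885 250.78303052] depth exp 0.16684983588755442 0.16365549160955858 meas 0.14380157
-0.066 [255.50055797 275.89519096] depth exp 0.14439513986460595 0.1387537773416752 meas 0.086353846
(np.float64(234.2449354394445), np.float64(196.05186206677047))
(np.float64(234.17875806978867), np.float64(168.51715610408))
```

View pics/m3.png

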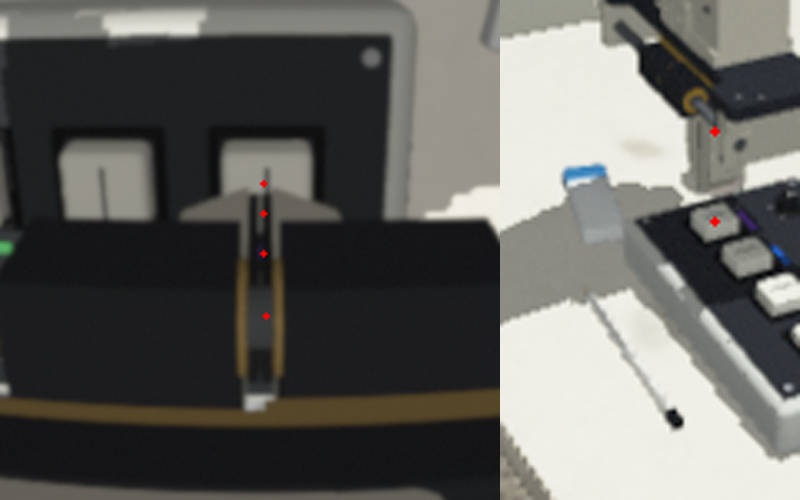

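```bash
python3 - <<'E'
from h import *
d=dict(np.load('pics/s2.npz')); o=arm.observe(); print(o['position'],o['joints'])
for u,v in [(230,182),(235,182),(241,182),(228,170),(235,172),(240,176),(235,184),(235,186),(235,189),(235,196)]: print(u,v,world(d,u,v).round(4))
w=dict(np.load('pics/w2.npz')); M=w['mount']
from scipy.spatial.transform import Rotation as Ro
R=Ro.from_rotvec(o['ee_rot']).as_matrix(); p=o['position']
for u,v in [(255,223),(255,219),(255,228),(255,232),(240,233),(270,233),(230,220)]:
    x,y=u-w['cx'],v-w['cy']; r=np.hypot(x,y); th=r/w['fx']; ray=np.array([np.tan(th)*x/r,np.tan(th)*y/r,1])*w['depth'][v,u]
    t=(M@np.r_[ray,1])[:3]; print(u,v,'tool',t.round(4),'world',(R@t+p).round(4))
E
```

```text
[0.55823726 0.11669495 0.04553503] [-0.35354362  0.51606398  0.07485536  1.87685143 -0.05413012  0.75066283
  1.26454281]
230 182 [0.546  0.1124 0.0857]
235 182 [0.5504 0.0996 0.0911]
241 182 [0.5639 0.0989 0.0874]
228 170 [0.5456 0.1195 0.1102]
235 172 [0.5158 0.0381 0.1545]
240 176 [0.5238 0.034  0.1459]
235 184 [0.5499 0.0987 0.087 ]
235 186 [0.5568 0.111  0.0737]
235 189 [0.5807 0.1534 0.0361]
235 196 [0.5574 0.1121 0.0484]
255 223 tool [ 0.0028  0.     -0.0063] world [0.5554 0.1169 0.0518]
255 219 tool [ 0.0054  0.     -0.0057] world [0.5528 0.117  0.0512]
255 228 tool [ 0.0101 -0.0001 -0.0313] world [0.5481 0.1172 0.0768]
255 232 tool [ 0.0095 -0.0001 -0.0355] world [0.5487 0.1171 0.081 ]
240 233 tool [ 0.0109 -0.0083 -0.04  ] world [0.5468 0.109  0.0855]
270 233 tool [ 0.0114  0.0079 -0.0411] world [0.5473 0.1253 0.0866]
230 220 tool [ 0.0001 -0.0175  0.0058] world [0.5572 0.0993 0.0398]
```

```bash
python3 - <<'E'
from h import *
ims=[]
for f in('w0','w2'):
    w=dict(np.load(f'pics/{f}.npz')); M=w['mount']; v,u=np.mgrid[0:384,0:512]
    x,y=u-w['cx'],v-w['cy']; r=np.hypot(x,y)+1e-9; th=r/w['fx']; ok=(th<1.4)&(w['depth']>0)
    ray=np.stack([np.tan(th)*x/r,np.tan(th)*y/r,np.ones_like(th)],-1)*w['depth'][...,None]
    T=ray@M[:3,:3].T+M[:3,3]
    print(f)
    for lo in np.arange(-.105,.1,.015):
        m=ok&(T[...,1]>=lo)&(T[...,1]<lo+.015)&(abs(T[...,0])<.04)&(T[...,2]<-0.008)
        if m.any(): print(f"y {lo:.3f} n{m.sum()} zmax {T[...,2][m].max():.3f} p90 {np.percentile(T[...,2][m],90):.3f} x {T[...,0][m].min():.3f} {T[...,0][m].max():.3f}")
    ims.append(cv2.resize(w['img'][:,:,::-1],(400,300)))
cv2.imwrite('pics/m4.png',np.hstack(ims))
E
```

```text
w0
y -0.105 n233 zmax -0.119 p90 -0.137 x -0.017 0.037
y -0.090 n2779 zmax -0.096 p90 -0.108 x -0.014 0.038
y -0.075 n5777 zmax -0.039 p90 -0.110 x -0.004 0.038
y -0.060 n8041 zmax -0.029 p90 -0.057 x -0.011 0.037
y -0.045 n4964 zmax -0.106 p90 -0.112 x 0.020 0.032
y -0.030 n5166 zmax -0.106 p90 -0.112 x 0.020 0.032
y -0.015 n5565 zmax -0.106 p90 -0.112 x 0.021 0.032
y 0.000 n5809 zmax -0.106 p90 -0.112 x 0.021 0.032
y 0.015 n4168 zmax -0.106 p90 -0.111 x 0.008 0.032
y 0.030 n4091 zmax -0.030 p90 -0.108 x -0.030 0.032
y 0.045 n8497 zmax -0.029 p90 -0.065 x -0.033 0.037
y 0.060 n7633 zmax -0.040 p90 -0.116 x -0.030 0.038
y 0.075 n2606 zmax -0.096 p90 -0.108 x -0.015 0.038
y 0.090 n147 zmax -0.119 p90 -0.137 x -0.017 0.037
w2
y -0.105 n220 zmax -0.119 p90 -0.137 x -0.017 0.037
y -0.090 n4236 zmax -0.095 p90 -0.100 x -0.014 0.038
y -0.075 n4014 zmax -0.106 p90 -0.112 x -0.004 0.038
y -0.060 n3191 zmax -0.106 p90 -0.111 x 0.016 0.032
y -0.045 n5206 zmax -0.101 p90 -0.112 x 0.020 0.037
y -0.030 n7968 zmax -0.040 p90 -0.112 x 0.011 0.038
y -0.015 n8621 zmax -0.008 p90 -0.105 x -0.009 0.038
y 0.000 n8772 zmax -0.008 p90 -0.107 x -0.010 0.038
y 0.015 n6495 zmax -0.041 p90 -0.111 x 0.009 0.038
y 0.030 n3335 zmax -0.106 p90 -0.111 x -0.029 0.032
y 0.045 n3037 zmax -0.106 p90 -0.110 x -0.029 0.032
y 0.060 n5663 zmax -0.106 p90 -0.112 x -0.030 0.038
y 0.075 n4755 zmax -0.095 p90 -0.100 x -0.036 0.038
y 0.090 n159 zmax -0.118 p90 -0.137 x -0.017 0.037
```

View pics/m4.png

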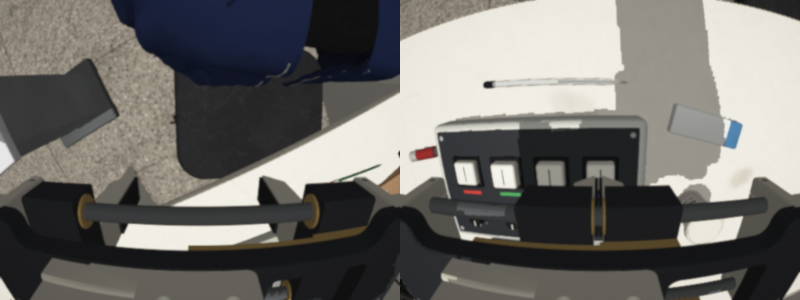

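The wrist depth shows that the fingertips end about 29 mm short of the reported TCP, both open and shut. They are still about 23 mm above key 1, so I'll allow for that offset.

Request:
{"op": "jog_arm", "data": {
  "rows": [
    [[0, 0, -1.2], [0, 0, 0], 0],
    [[0, 0, -1.8], [0, 0, 0], 0],
    [[0, 0, -2.0], [0, 0, 0], 0],
    [[0, 0, -2.0], [0, 0, 0], 0]
  ]
}}

```text
clock: 6.22
position: [0.5581, 0.1167, 0.0253]
ee_rot: [-0.09, -3.14, 0.0]
force: [0.1, -0.5, 0.3]
width: 0.007
gripper_force: 0.0
```

Request:
{"op": "jog_arm", "data": {
  "rows": [
    [[0, 0, -0.05], [0, 0, 0], 0],
    [[0, 0, -0.1], [0, 0, 0], 0]
  ]
}}

```text
clock: 6.48
position: [0.5584, 0.1168, 0.0247]
ee_rot: [0.09, 3.14, 0.0]
force: [-0.5, 0.1, -0.0]
width: 0.005
gripper_force: 0.0
```

Request:
{"op": "jog_arm", "data": {
  "rows": [
    [[0, 0, -0.05], [0, 0, 0], 0],
    [[0, 0, -0.1], [0, 0, 0], 0]
  ]
}}

```text
clock: 6.72
position: [0.5583, 0.1167, 0.0236]
ee_rot: [0.09, 3.14, 0.0]
force: [0.5, 0.1, 1.0]
width: 0.005
gripper_force: 0.0
```

Request:
{"op": "jog_arm", "data": {
  "rows": [
    [[0, 0, -0.05], [0, 0, 0], 0],
    [[0, 0, -0.05], [0, 0, 0], 0]
  ]
}}

```text
clock: 6.98
position: [0.5582, 0.1167, 0.023]
ee_rot: [-0.09, -3.14, -0.0]
force: [0.4, -0.3, -0.6]
width: 0.004
gripper_force: 0.0
```

Request:
{"op": "jog_arm", "data": {
  "rows": [
    [[0, 0, -0.05], [0, 0, 0], 0],
    [[0, 0, -0.05], [0, 0, 0], 0]
  ]
}}

```text
clock: 7.22
position: [0.5583, 0.1167, 0.0225]
ee_rot: [0.09, 3.14, 0.0]
force: [-0.5, 0.2, -0.2]
width: 0.003
gripper_force: 0.0
```

Request:
{"op": "jog_arm", "data": {
  "rows": [
    [[0, 0, -0.05], [0, 0, 0], 0],
    [[0, 0, -0.05], [0, 0, 0], 0]
  ]
}}

```text
clock: 7.48
position: [0.5583, 0.1167, 0.0222]
ee_rot: [0.09, 3.14, 0.0]
force: [-0.6, 0.2, 2.8]
width: 0.002
gripper_force: 1.1
```

Key 1 was met at a reported z of about 22.2 mm, with about 2 N. Next is key 2.

Request:
{"op": "jog_arm", "data": {
  "rows": [
    [[0, 0, 0.8], [0, 0, 0], 0],
    [[-0.1, -2.2, 0.8], [0, 0, 0], 0],
    [[-0.24, -4.38, 0.8], [0, 0, 0], 0],
    [[-0.24, -4.38, 0.5], [0, 0, 0], 0],
    [[-0.24, -4.38, 0.25], [0, 0, 0], 0],
    [[-0.24, -4.38, 0.15], [0, 0, 0], 0],
    [[-0.24, -4.38, 0.1], [0, 0, 0], 0],
    [[-0.24, -4.38, 0.1], [0, 0, 0], 0]
  ]
}}

```text
clock: 8.48
position: [0.5558, 0.0733, 0.023]
ee_rot: [-0.089, -3.14, -0.0]
force: [0.7, -0.5, -0.8]
width: 0.006
gripper_force: 0.0
```

Request:
{"op": "jog_arm", "data": {
  "rows": [
    [[0, 0, -0.05], [0, 0, 0], 0],
    [[0, 0, -0.05], [0, 0, 0], 0]
  ]
}}

```text
clock: 8.72
position: [0.5559, 0.073, 0.0226]
ee_rot: [0.09, 3.14, 0.0]
force: [0.1, -0.3, 0.7]
width: 0.005
gripper_force: 0.0
```

Request:
{"op": "jog_arm", "data": {
  "rows": [
    [[0, 0, -0.05], [0, 0, 0], 0],
    [[0, 0, -0.05], [0, 0, 0], 0]
  ]
}}

```text
clock: 8.98
position: [0.5559, 0.073, 0.0221]
ee_rot: [0.09, 3.14, 0.0]
force: [-0.4, -0.1, 3.1]
width: 0.004
gripper_force: 1.1
```

Key 2 was met at 22.1 mm, so it is up. Next is key 3.

Request:
{"op": "jog_arm", "data": {
  "rows": [
    [[0, 0, 0.8], [0, 0, 0], 0],
    [[-0.1, -2.2, 0.8], [0, 0, 0], 0],
    [[-0.24, -4.38, 0.8], [0, 0, 0], 0],
    [[-0.24, -4.38, 0.5], [0, 0, 0], 0],
    [[-0.24, -4.38, 0.25], [0, 0, 0], 0],
    [[-0.24, -4.38, 0.15], [0, 0, 0], 0],
    [[-0.24, -4.38, 0.1], [0, 0, 0], 0],
    [[-0.24, -4.38, 0.1], [0, 0, 0], 0]
  ]
}}

```text
clock: 9.98
position: [0.5534, 0.0295, 0.023]
ee_rot: [-0.089, -3.14, -0.0]
force: [-0.0, 0.4, 0.3]
width: 0.01
gripper_force: 0.0
```

Request:
{"op": "jog_arm", "data": {
  "rows": [
    [[0, 0, -0.05], [0, 0, 0], 0],
    [[0, 0, -0.05], [0, 0, 0], 0]
  ]
}}

```text
clock: 10.22
position: [0.5535, 0.0292, 0.0226]
ee_rot: [0.09, 3.14, 0.0]
force: [0.0, -0.2, 0.7]
width: 0.006
gripper_force: 0.0
```

Request:
{"op": "jog_arm", "data": {
  "rows": [
    [[0, 0, -0.05], [0, 0, 0], 0],
    [[0, 0, -0.05], [0, 0, 0], 0]
  ]
}}

```text
clock: 10.48
position: [0.5535, 0.0292, 0.0221]
ee_rot: [0.09, 3.14, 0.0]
force: [-0.2, 0.2, 2.4]
width: 0.007
gripper_force: 1.1
```

Key 3 is up too. Next is key 4.

Request:
{"op": "jog_arm", "data": {
  "rows": [
    [[0, 0, 0.8], [0, 0, 0], 0],
    [[-0.1, -2.2, 0.8], [0, 0, 0], 0],
    [[-0.24, -4.38, 0.8], [0, 0, 0], 0],
    [[-0.24, -4.38, 0.5], [0, 0, 0], 0],
    [[-0.24, -4.38, 0.25], [0, 0, 0], 0],
    [[-0.24, -4.38, 0.15], [0, 0, 0], 0],
    [[-0.24, -4.38, 0.1], [0, 0, 0], 0],
    [[-0.24, -4.38, 0.1], [0, 0, 0], 0]
  ]
}}

```text
clock: 11.48
position: [0.5511, -0.0143, 0.023]
ee_rot: [-0.089, -3.14, -0.0]
force: [0.0, 1.0, -0.7]
width: 0.004
gripper_force: 0.0
```

Request:
{"op": "jog_arm", "data": {
  "rows": [
    [[0, 0, -0.05], [0, 0, 0], 0],
    [[0, 0, -0.05], [0, 0, 0], 0]
  ]
}}

```text
clock: 11.72
position: [0.5511, -0.0146, 0.0225]
ee_rot: [-0.09, -3.14, -0.0]
force: [0.6, 0.1, -0.2]
width: 0.003
gripper_force: 0.0
```

Request:
{"op": "jog_arm", "data": {
  "rows": [
    [[0, 0, -0.05], [0, 0, 0], 0],
    [[0, 0, -0.05], [0, 0, 0], 0]
  ]
}}

```text
clock: 11.98
position: [0.5511, -0.0147, 0.022]
ee_rot: [0.09, 3.14, 0.0]
force: [0.2, 0.2, 1.1]
width: 0.001
gripper_force: 0.0
```

Request:
{"op": "jog_arm", "data": {
  "rows": [
    [[0, 0, -0.05], [0, 0, 0], 0],
    [[0, 0, -0.05], [0, 0, 0], 0]
  ]
}}

```text
clock: 12.22
position: [0.551, -0.0147, 0.0215]
ee_rot: [-0.09, -3.14, -0.0]
force: [-0.5, -0.3, -0.3]
width: 0.006
gripper_force: 0.0
```

Request:
{"op": "jog_arm", "data": {
  "rows": [
    [[0, 0, -0.05], [0, 0, 0], 0],
    [[0, 0, -0.1], [0, 0, 0], 0],
    [[0, 0, -0.1], [0, 0, 0], 0]
  ]
}}

```text
clock: 12.6
position: [0.551, -0.0147, 0.0205]
ee_rot: [-0.09, -3.14, -0.0]
force: [0.5, -0.8, 0.6]
width: 0.006
gripper_force: 0.0
```

Request:
{"op": "jog_arm", "data": {
  "rows": [
    [[0, 0, -0.05], [0, 0, 0], 0],
    [[0, 0, -0.1], [0, 0, 0], 0],
    [[0, 0, -0.1], [0, 0, 0], 0]
  ]
}}

```text
clock: 12.98
position: [0.5511, -0.0147, 0.0195]
ee_rot: [-0.09, -3.14, -0.0]
force: [0.4, -0.1, -1.1]
width: 0.004
gripper_force: 0.0
```

Request:
{"op": "jog_arm", "data": {
  "rows": [
    [[0, 0, -0.05], [0, 0, 0], 0],
    [[0, 0, -0.05], [0, 0, 0], 0]
  ]
}}

```text
clock: 13.22
position: [0.5511, -0.0147, 0.019]
ee_rot: [0.09, 3.14, 0.0]
force: [0.9, 0.3, 0.1]
width: 0.008
gripper_force: 0.0
```

Request:
{"op": "jog_arm", "data": {
  "rows": [
    [[0, 0, -0.05], [0, 0, 0], 0],
    [[0, 0, -0.05], [0, 0, 0], 0]
  ]
}}

```text
clock: 13.48
position: [0.5511, -0.0147, 0.0187]
ee_rot: [0.09, 3.14, 0.0]
force: [-0.7, 0.2, 3.1]
width: 0.005
gripper_force: 1.6
```

Key 4 was met at 18.7 mm, 3.5 mm lower than the others, so it is the latched one. I'll lift off, then press it slowly to its stop.

Request:
{"op": "jog_arm", "data": {
  "rows": [
    [[0, 0, 0.4], [0, 0, 0], 0],
    [[0, 0, 0.6], [0, 0, 0], 0],
    [[0, 0, 0.6], [0, 0, 0], 0],
    [[0, 0, 0.3], [0, 0, 0], 0],
    [[0, 0, 0.1], [0, 0, 0], 0],
    [[0, 0, 0], [0, 0, 0], 0]
  ]
}}

```text
clock: 14.22
position: [0.5508, -0.0147, 0.0184]
ee_rot: [-0.09, -3.14, -0.0]
force: [-0.3, 0.2, 4.0]
width: 0.005
gripper_force: 1.8
```

Request:
{"op": "jog_arm", "data": {
  "rows": [
    [[0, 0, -0.05], [0, 0, 0], 0],
    [[0, 0, -0.1], [0, 0, 0], 0],
    [[0, 0, -0.15], [0, 0, 0], 0],
    [[0, 0, -0.2], [0, 0, 0], 0],
    [[0, 0, -0.25], [0, 0, 0], 0],
    [[0, 0, -0.3], [0, 0, 0], 0],
    [[0, 0, -0.33], [0, 0, 0], 0],
    [[0, 0, -0.33], [0, 0, 0], 0]
  ]
}}

```text
clock: 15.22
position: [0.5509, -0.0147, 0.0156]
ee_rot: [-0.09, -3.14, -0.0]
force: [-4.7, 0.3, 10.0]
width: 0.004
gripper_force: 4.8
```

At the stop: 10 N, with 3.1 mm of travel from where it latched. I'll release it and rise clear.

Request:
{"op": "jog_arm", "data": {
  "rows": [
    [[0, 0, 0.15], [0, 0, 0], 0],
    [[0, 0, 0.4], [0, 0, 0], 0],
    [[0, 0, 0.7], [0, 0, 0], 0],
    [[0, 0, 1.2], [0, 0, 0], 0],
    [[0, 0, 4], [0, 0, 0], 0],
    [[0, 0, 8], [0, 0, 0], 0],
    [[0, 0, 12], [0, 0, 0], 0],
    [[0, 0, 12], [0, 0, 0], 0]
  ]
}}

```text
clock: 16.23
position: [0.5536, -0.0146, 0.1386]
ee_rot: [0.09, 3.134, 0.001]
force: [0.8, 0.0, -0.4]
width: 0.003
gripper_force: 0.0
```

Request:
{"op": "jog_arm", "data": {
  "rows": [
    [[0, 3, 3], [0, 0, 0], 0],
    [[0, 8, 3], [0, 0, 0], 0],
    [[0, 13, 3], [0, 0, 0], 0],
    [[0, 18, 3], [0, 0, 0], 0],
    [[0, 22, 3], [0, 0, 0], 0],
    [[0, 22, 3], [0, 0, 0], 0],
    [[0, 22, 3], [0, 0, 0], 0]
  ]
}}

```text
clock: 17.1
position: [0.5509, 0.2045, 0.1645]
ee_rot: [-0.09, -3.14, 0.002]
force: [-0.2, -1.1, -0.6]
width: 0.008
gripper_force: 0.0
```

```bash
python3 - <<'E'
from h import *
o=arm.observe(); print(o['clock'],o['position'],o['force'],max(abs(np.array(o['dq']))))
D=snap('top','t9'); s=snap('side','s9')
for u,v in [(248,210),(267,211),(285,213),(304,214)]:
  z=[[world(X,u+i,v+j)[2] for i in range(-3,4) for j in range(-3,4)] for X in (dict(np.load('pics/top0.npz')),D)]
  print(np.median(z,axis=1).round(4))
a=cv2.resize(D['img'][120:270,170:370],(400,300),interpolation=cv2.INTER_CUBIC)
b=cv2.resize(s['img'][150:300,160:360],(400,300),interpolation=cv2.INTER_CUBIC)
cv2.imwrite('pics/m9.png',np.hstack([a,b])[:,:,::-1])
E
```

```text
17.1 [0.55088853 0.20449254 0.16449025] [-0.19800287 -1.07653446 -0.59888232] 0.019642956652721352
[0.0509 0.6642]
[0.0508 0.0514]
[0.0511 0.0508]
[0.0477 0.051 ]
```

View pics/m9.png

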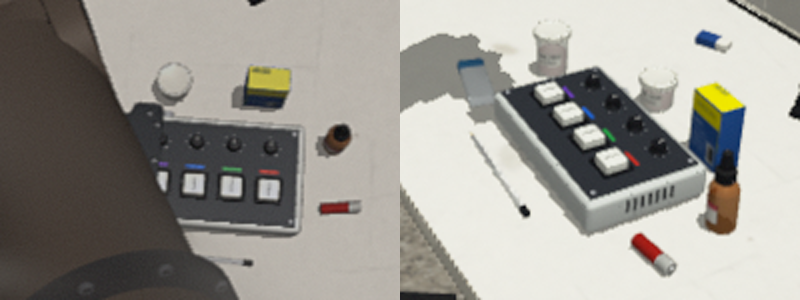

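The picture shows everything in its place. Key 4 now reads 51 mm, the same height as keys 2 and 3. Key 1 is hidden from above, but the side view shows it standing up. I'll hand in.

```bash
python3 -c "
from cell import arm; print(arm.sign_off())"
```

```text
the job is handed in; nothing more can be done
None
```

Job handed in at about 17 s: I tapped the keys lightly from 1 to 4, key 4 was the latched one (met 3.5 mm lower), and I pressed it once to its stop; all four keys now stand up and nothing else was moved.

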